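Stack and clamp a three-ring candle holder on the stall's gluing jig

ROBOT

A 6-joint arm with a two-finger parallel gripper is mounted at the origin on the work surface. World frame = base frame: x ahead of the robot, y to its left, z up, the work surface at z = 0. Lengths are in m, angles in degrees, forces in N, time in s.
With the tool pointing down it reaches from about 0.4 to 0.825 m from the base axis. Payload 7 kg.
Tool frame: the origin (TCP) lies midway between the tips of the shut fingers; the grasp point (between the pads) lies 19 mm behind it; z points along the fingers, y is the line along which they close (so a half turn about z gives the same grasp; the last joint's range is limited). The gripper opens to 88 mm and grips with 3 to 60 N. Pads are 19 mm wide; open, the fingers measure 130 mm over their backs; the gripper's body (78 mm by 193 mm) begins 47 mm behind the grasp point.
Start: joints at [79.59, 20.546, 0.682, 0, -70.136, -16.507], TCP at [0.306, 0.602, 0.227] pointing down, gripper open.
Joint ranges: [-176.03, 176.03], [-82.01, 121.73], [-58.28, 71.71], [-173.87, 95.51], [-174.79, -0.11], [-173.66, 173.66]. Speed limits (degrees/s): [136.94, 136.94, 172.46, 180, 180, 180].

INTERFACE

Orientations are given as [roll, pitch, yaw] about the fixed x, y, z axes, in that order (R = Rz(yaw) Ry(pitch) Rx(roll)).
In Python, from plant import get_state, optics, order gives the robot as it stands. The module is installed in compiled form; this text tells all that it offers.
- The arm moves only by the tool send_rows, never from a script. Its argument "moves" is a list of rows, each an object with "slide": the shift along the tool's x, y, z as a fraction of full scale, a list of three; "turn": the turn about the tool's z as a fraction of full scale; "gripper": the opening, from 0 (shut) to 1 (fully open). A call has exactly 5 rows; each row is the pose to reach, as a shift and turn from the pose commanded when the call began, along the tool's axes at that moment; what a row does not reach only later rows make up. Full scale, the value 1, is 150 mm for a shift and 90 degrees for a turn. A row lasts 1/12 s, in which the tool goes at most 41.7 mm and 7.16 degrees, less where a joint would pass 70% of its speed; a pose out of reach is approached as far as the arm can. A call with a number of a shift or a turn outside -1 to 1 is refused whole. A call with a gripper value outside its range is refused whole. The fingers move at their own pace and stop on an object; "newtons" is the grip in N (left out, the last holds). Time passes only in rows, so rows that repeat a pose let the fingers close, or fill a call up. It gives the time, the measured TCP pose, the force, the opening and the grip force at its end, in the units of the state.
- get_state(): the state, without advancing time (a new reading comes with each control period).
- optics.capture(name): name is "scene" or "top" or "wrist"; returns a dict with "img" (384x512x3 uint8, red, green, blue), "intrinsics" (3x3 intrinsics, pixels), "dist" ([k1, k2, p1, p2, k3] as OpenCV has them; the pictures are not rectified), "origin" and "attitude" of the camera in the world. Camera axes: x right, y down, z forward; pixel columns grow to the right and rows downward; lengths in m; the calibration is good to about 2 mm. A picture is of the moment at which its call begins. There is no depth.
- order.close_job(): hands the job in; it is judged then, once.
Trained networks look in the newest picture that a camera, given by its name, has taken for a name from the list of things; names that differ only in an ending like _2 or _b are one class to them, and where a whole thing is asked for, a point or a joint stands for the part that bears it (a point fixed in the world has none). Each returns a list of dicts, best first, with "p" (0 to 1); they miss things now and then, are a little off and sometimes report something else, mostly with a low value. They report only what shows in the picture. A call takes as long as a camera call. They do not tell look-alikes from the thing itself.
- optics.look_for(camera, name): "location" ([x, y, z] in m, in world coordinates, good to about 4 mm: the middle of the surface that is visible of it).
The state is a dict: "time_s": time; "joints": joint angles; "qd": joint speeds; "joint_torque": joint torques, N m; "tcp_pos": TCP position; "eef_rot": TCP orientation; "contact_force": force on the tool from outside, world axes, zero at the start; "moment": the same for the moment, N m; "gripper_width": finger opening in m; "gripper_force": force on a finger pad.
Only numpy, scipy, OpenCV 4.12 (cv2) and the standard library are available. Lean on these libraries where they do the work, as an engineer would, in place of code of your own. Each camera call takes 0.05 s, during which the arm holds its last target. There are 200 camera calls.

TASK

Build the candle holder on the jig: thread the red ring down the steel post first, then the brown one, then the green one, each one flat and fully home on what is below it. Then crank the black handle clockwise (seen from above) until the cork-faced jaw presses the whole stack firmly sideways against the post, and let go of it. Leave the jar, the figurine and the red heart beside the work where they are.

Things in the scene. Friction and masses are not known exactly. Their poses are not given: they have to be found in the camera images.
- red_ring: red painted wooden ring, lying flat: outer diameter 60, hole diameter 27, height 28 mm; origin at the centre of its underside, z along its axis. 45 g
- brown_ring: dark brown wooden ring, lying flat: outer diameter 60, hole diameter 27, height 24 mm; origin at the centre of its underside. 45 g
- green_ring: green painted wooden ring, lying flat: outer diameter 60, hole diameter 27, height 20 mm; origin at the centre of its underside. 32 g
- jig: gluing jig, fixed to the table: wooden board 285 x 120 x 20 mm with an upright steel post, a sliding jaw and a grey gearbox with a crank. Origin under the post at table height, z up. In its frame the board spans x -225 to +60, y -60 to +60 mm; the gearbox, 64 x 64 mm, 66 mm high (72 with its boss) above the table, is centred at x = -160, and the jaw is between it and the post
- post_foot (a point): foot of the steel post's axis, on the board's top (20 mm above the table); axes as jig. The post is 20 mm in diameter and stands 68 mm above the board, its top 8 mm a cone tapering to 8 mm diameter. The stacked rings reach 72 mm above the board, 4 mm past the post's top
- jaw: wooden jaw with a cork face 70 mm wide; block 80 mm wide, 26 mm thick, its top 63 mm above the board (83 mm above the table). It slides along the jig's x axis only, towards the post as the crank turns. Origin at the board's top in the middle of the cork face; x points from the face towards the post (same as the jig's x)
- crank_axis (a point): point on the crank's vertical axis, at x = -160 mm in the jig's frame, at the height of the middle of the handle grip (105 mm above the table)
- handle (a point): the crank's upright black round handle: 20 mm in diameter, 44 mm tall, turning freely on its pin. This point lies on its axis, 26 mm above its lower end and 18 mm below its top, 108 mm above the table and 60 mm from the crank's axis. The flat steel crank arm below it has its top 82 mm above the table
- crank (a joint): crank angle, rad, 0 to 5, growing clockwise seen from above; at 0 the arm points along the jig's +y. Each rad moves the jaw 10 mm to the post. At 0 the cork face is 70 mm from the post's axis: it meets centred rings at 4.0, presses them on the post at about 4.35. Turning takes 2.5 N at the handle; each further newton presses with 6 N. Friction keeps the jaw where left
- jar: bystander: white ceramic jar with a red lid, 72 mm across, 85 mm tall, origin at the centre of its underside
- figurine: bystander: white ceramic figurine, 56 mm across, 103 mm tall, origin at the centre of its underside
- heart: bystander: flat red heart, about 75 mm across, 12 mm thick, origin in the middle of its underside
Not all that is in view belongs to the job. What is meant by the brown_ring is not yellow, and is the larger of those in its own colour.

How it is judged (in metres and radians):
On the way, in this order (a step that is already met when the one before it is completed fails the run):
1. the red ring is on the post, flat on the board (z of red_ring in the frame of post_foot between -0.003 and 0.0035 m and horizontal distance between red_ring and post_foot below 0.0065 m and angle between red_ring's own z axis and vertical below 0.08 rad), for 0.2 s.
2. the brown ring is on the post, flat on the red one (all of step 1 and z of brown_ring in the frame of post_foot between 0.025 and 0.0315 m and horizontal distance between brown_ring and post_foot below 0.0065 m and angle between brown_ring's own z axis and vertical below 0.08 rad), for 0.2 s.
3. the green ring is on the post, flat on the brown one (all of step 2 and z of green_ring in the frame of post_foot between 0.049 and 0.0555 m and horizontal distance between green_ring and post_foot below 0.0065 m and angle between green_ring's own z axis and vertical below 0.08 rad), for 0.2 s.
4. the jaw presses on the stack (all of step 3 and x of each of red_ring, brown_ring, green_ring in the frame of jaw below 0.0325 m and contact force between jaw and anything else above 3 N), for 0.2 s.
At the end, for the whole second after the job is handed in: All three rings are on the post in the order red, brown, green from below, each flat (tilt under 0.08 rad), at most 3.5 mm above its home height and within 6.5 mm of the post's axis, at rest; the cork face is within 2.5 mm of every ring and presses with more than 3 N (all of step 4 and linear speed of each of red_ring, brown_ring, green_ring below 0.02 m/s); the robot touches nothing.
It fails at once if jar moved by more than 20 mm or knocked over (distance of jar from where it was at the start of the episode above 0.02 m or angle between jar's own z axis and vertical above 0.4 rad).
It fails at once if figurine moved by more than 20 mm or knocked over (distance of figurine from where it was at the start of the episode above 0.02 m or angle between figurine's own z axis and vertical above 0.4 rad).
It fails at once if heart moved by more than 20 mm or knocked over (distance of heart from where it was at the start of the episode above 0.02 m or angle between heart's own z axis and vertical above 0.4 rad).
It also fails if it takes over 72 s, if anything falls off the work surface, if the arm or the gripper's body presses on something with over 40 N, if the wrist force passes 120 N, or if a joint passes its speed limit or range.

## Working session

There is one attempt and no reset: what is moved stays moved. The work goes in short steps, Python scripts to look and compute and a tool call to move; the robot and the scene stay as the last step left them, time stands still between calls to the robot, and variables do not carry over. Pictures are saved under pics/ and viewed, at most 10 in all, crops included, and the job is handed in when it is done.

Besides the shell and the picture viewer there is one more tool, called after "Emit:" as name([rows], argument=value, ...), one row to a line, values as JSON. send_rows: Moves the arm, as the interface text tells. Shift numbers are shares of 150 mm and turn numbers shares of 90 degrees, none past 1 either way. Its arguments: {"type":"object","properties":{"moves":{"type":"array"},"newtons":{"type":"number"}},"required":["moves"]}

```bash
mkdir -p pics
cat > h.py <<'E'
import numpy as np, cv2
from plant import get_state, optics, order
from scipy.spatial.transform import Rotation as R
def cap(n,f=None):
    c=optics.capture(n)
    if f: cv2.imwrite('pics/'+f,cv2.cvtColor(c['img'],cv2.COLOR_RGB2BGR))
    return c
def Rc(c):
    a=np.array(c['attitude'],float)
    return a if a.shape==(3,3) else R.from_euler('xyz',a,degrees=True).as_matrix()
def proj(c,P):
    M=Rc(c); p=(np.atleast_2d(P)-np.array(c['origin']))@M
    return cv2.projectPoints(p,np.zeros(3),np.zeros(3),np.array(c['intrinsics'],float),np.array(c['dist'],float))[0][:,0]
def back(c,uv,z):
    q=cv2.undistortPoints(np.array(uv,float).reshape(-1,1,2),np.array(c['intrinsics'],float),np.array(c['dist'],float))[:,0]
    d=np.c_[q,np.ones(len(q))]@Rc(c).T; o=np.array(c['origin'])
    return o+d*((z-o[2])/d[:,2])[:,None]
E
python3 - <<'E'
from h import *
s=get_state(); print(s)
for n in ['top','scene']:
    c=cap(n,n+'0.png'); print(n,c['origin'],c['attitude'],c['intrinsics'],c['dist'])
    for k in ['red_ring','brown_ring','green_ring','jig','jaw','handle','jar','figurine','heart']:
        print(k,[(np.round(d['location'],3).tolist(),round(d['p'],2),proj(c,d['location'])[0].round().tolist()) for d in optics.look_for(n,k)])
a=cv2.imread('pics/top0.png');b=cv2.imread('pics/scene0.png')
E
```

```text
{'time_s': 0.0, 'joints': array([ 7.95887927e+01,  2.05900331e+01,  6.32791394e-01, -2.04595682e-02,
       -7.01373399e+01, -1.65071093e+01]), 'qd': array([ 0.04229122, -0.04335071,  0.06053032,  0.08289423, -0.0759295 ,
        0.02536927]), 'joint_torque': array([-1.18738695e-03, -5.82705116e+01,  2.93058211e+01,  6.99716136e+00,
        6.69296103e-03, -1.60646036e-04]), 'tcp_pos': array([0.30538029, 0.60139784, 0.22563   ]), 'eef_rot': array([ 1.79903851e+02, -8.43588873e-03, -2.69252769e+01]), 'contact_force': array([-0.56255559, -0.04764315,  0.10163669]), 'moment': array([-0.00764697,  0.01044101,  0.06071417]), 'gripper_force': 0.0, 'gripper_width': 0.08781845519920126}
top [0.42519214 0.09505122 0.86448211] [-1.71540951e+02 -1.22827950e-01 -8.89312662e+01] [[356.65070188   0.         252.14714191]
 [  0.         356.65070188 192.98149653]
 [  0.           0.           1.        ]] [-0.10677214  0.          0.          0.          0.        ]
red_ring [([0.544, 0.368, 0.026], 0.86, [139.0, 193.0])]
brown_ring [([0.426, 0.193, 0.024], 0.68, [210.0, 245.0]), ([0.308, 0.262, 0.
[... 1032 characters left out ...]
37, 0.2, 0.025], 0.7, [294.0, 181.0]), ([0.395, 0.288, 0.012], 0.68, [328.0, 172.0]), ([0.319, 0.26, 0.025], 0.67, [316.0, 146.0])]
green_ring [([0.623, 0.205, 0.02], 0.64, [298.0, 252.0]), ([0.607, -0.132, 0.022], 0.29, [139.0, 240.0])]
jig [([0.607, -0.136, 0.02], 0.64, [137.0, 240.0])]
jaw [([0.603, -0.126, 0.076], 0.66, [135.0, 225.0])]
handle [([0.571, -0.173, 0.114], 0.45, [111.0, 200.0])]
jar [([0.781, 0.051, 0.085], 0.97, [214.0, 314.0]), ([0.609, -0.13, 0.02], 0.66, [139.0, 241.0])]
figurine [([0.78, 0.052, 0.084], 0.75, [215.0, 313.0]), ([0.779, -0.065, 0.05], 0.65, [150.0, 317.0])]
heart [([0.403, 0.056, 0.01], 0.75, [234.0, 173.0]), ([0.579, -0.184, 0.082], 0.19, [109.0, 212.0])]
```

View pics/top0.png

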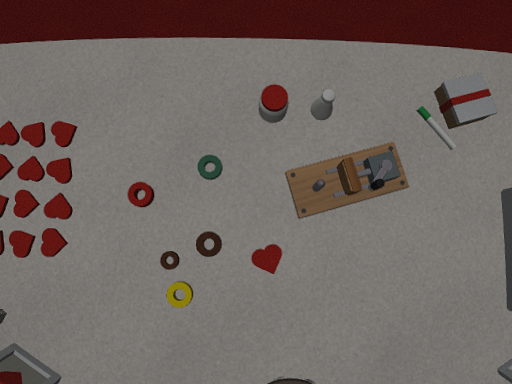

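Run:
```python
import cv2
b=cv2.imread('pics/top0.png')
cv2.imwrite('pics/crop.png',cv2.resize(b[215:330,120:270],(780,598),interpolation=cv2.INTER_CUBIC))
cv2.imwrite('pics/crop2.png',cv2.resize(b[90:240,290:440],(600,600),interpolation=cv2.INTER_CUBIC))
```

```text
(no output)
```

View pics/crop.png

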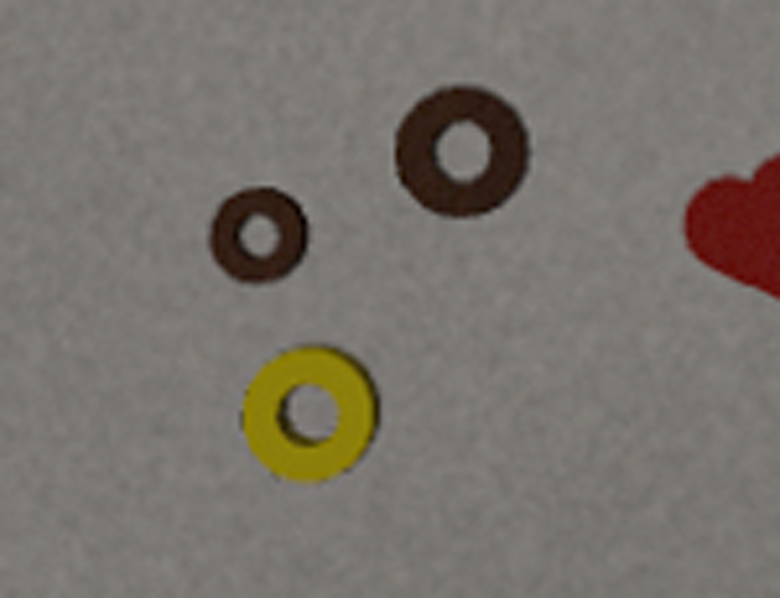

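View pics/crop2.png

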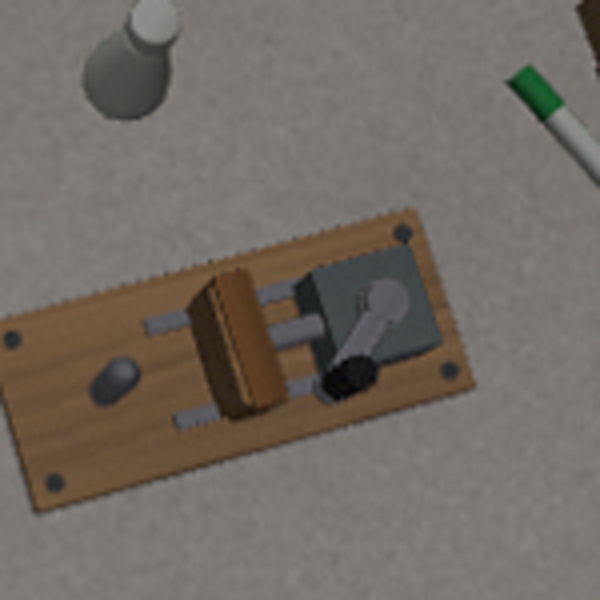

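Top view: the brown candidates are the large brown ring (209,244), the small brown ring (170,260) and the yellow ring (180,294). The large brown one fits: it is not yellow and is the larger of its colour, and the crop confirms this. Red is at (140,194), green at (210,167) and the post tip near (322,184). The arm points down-left, so the crank is a little past 0.

```bash
cat >> h.py <<'E'
t=np.linspace(0,2*np.pi,60,endpoint=False)
circ=lambda r,z:np.c_[r*np.cos(t),r*np.sin(t),0*t+z]
S=8
def ringmask(c,x,y,z0,h,r=.030,ri=.0135,off=(0,0),shape=None):
    P=lambda q:proj(c,q+[x,y,z0])
    def fill(p):
        m=np.zeros((384*S//2,512*S//2),np.uint8); cv2.fillConvexPoly(m,(cv2.convexHull(p.astype(np.float32))*S/2).astype(np.int32),1);return m
    o=fill(np.r_[P(circ(r,0)),P(circ(r,h))])
    if ri: o&=1-(fill(P(circ(ri,0)))&fill(P(circ(ri,h))))
    return o
def cen(m):
    M=cv2.moments(m,True);return np.array([M['m10'],M['m01']])/M['m00'],M['m00']
def blob(mask,uv):
    n,l,s,ce=cv2.connectedComponentsWithStats(mask.astype(np.uint8)); 
    k=1+np.argmin(np.hypot(*(ce[1:]-uv).T)+1e3*(s[1:,4]<25)); return l==k,ce[k],s[k,4]
def fitring(c,mask,uv,z0,h,xy,**k):
    b,ce,a=blob(mask,uv); xy=np.array(xy,float)
    for _ in range(5):
        m=ringmask(c,*xy,z0,h,**k); cm,am=cen(m); cm=(cm+.5)/(S/2)-.5
        xy+=(back(c,[ce],z0+h/2)-back(c,[cm],z0+h/2))[0,:2]
    return xy,a,am/(S/2)**2
def masks(c):
    hsv=cv2.cvtColor(c['img'],cv2.COLOR_RGB2HSV).astype(int);H,s,v=hsv[...,0],hsv[...,1],hsv[...,2]
    return dict(red=((H<6)|(H>174))&(s>120)&(v>60),brown=(H<15)&(s>90)&(v<90),green=(H>60)&(H<95)&(s>80),wood=(H<22)&(s>70),hsv=hsv)
E
cat > m1.py <<'E'
from h import *
from scipy.optimize import minimize
for n in ['top','scene']:
    c=cap(n); m=masks(c); print(n)
    for k,p,h in [('red',(.547,.368),.028),('brown',(.43,.195),.024),('green',(.615,.204),.02)]:
        print(k,fitring(c,m[k],proj(c,[*p,h/2])[0],0,h,p))
    if n=='top':
        b,ce,a=blob(cv2.morphologyEx(m['wood'].astype(np.uint8),cv2.MORPH_OPEN,np.ones((3,3))),proj(c,[.586,-.122,.02])[0])
        hull=cv2.convexHull(np.argwhere(b)[:,::-1].astype(np.float32))[:,0]
        T=np.zeros((768,1024),np.uint8);cv2.fillConvexPoly(T,(hull*2+.5).astype(int),1)
        B=np.array([[x,y,z] for x in(-.225,.06) for y in(-.06,.06) for z in(0,.02)])
        def cost(q):
            M=np.zeros_like(T);cy,sy=np.cos(q[2]),np.sin(q[2])
            W=B@np.array([[cy,-sy,0],[sy,cy,0],[0,0,1]]).T+[q[0],q[1],0]
            cv2.fillConvexPoly(M,(cv2.convexHull(proj(c,W).astype(np.float32))*2*16+8).astype(np.int32),1,shift=4)
            return (M^T).sum()/T.sum()
        best=min((minimize(cost,[.57,-.055,y],method='Nelder-Mead',options=dict(initial_simplex=[[.57,-.055,y],[.59,-.055,y],[.57,-.035,y],[.57,-.055,y+.1]])) for y in (1.7,1.8,1.9)),key=lambda r:r.fun)
        q=best.x;print('jig',q,np.degrees(q[2]),best.fun)
    J=lambda p:np.r_[q[:2],0]+R.from_euler('z',q[2]).apply(p)
    # handle: black blob
    hs=m['hsv']; bl=(hs[...,2]<40); u0=proj(c,J([-.14,.045,.108]))[0]
    b,ce,a=blob(bl,u0);print('handle px',ce,a)
    p,_,am=fitring(c,bl,u0,.082,.044,J([-.14,.045,0])[:2],r=.01,ri=0)
    d=R.from_euler('z',-q[2]).apply(np.r_[p,0]-J([-.16,0,0]));print('handle',p,a,am,'in jig',d,'crank',np.arctan2(d[0],d[1]))
    im=cv2.cvtColor(c['img'],cv2.COLOR_RGB2BGR);z=4;x0,y0=(280,90) if n=='top' else (60,160)
    im=cv2.resize(im[y0:y0+150,x0:x0+150],None,fx=z,fy=z,interpolation=cv2.INTER_CUBIC)
    pts=[J([0,0,.02]),J([0,0,.088])]+[J(p) for p in [[-.225,-.06,.02],[-.225,.06,.02],[.06,.06,.02],[.06,-.06,.02],[-.16,0,.082]]]+[J([-.16,0,0])+[0,0,.126]+np.r_[p-J([-.16,0,0])[:2],0]]
    for u in proj(c,np.array(pts)): cv2.drawMarker(im,tuple(int(v) for v in ((u+.5-[x0,y0])*z)),(255,255,0),0,14,1)
    cv2.imwrite(f'pics/ov_{n}.png',im)
    for e,pp in [('jar',(.76,.05)),('fig',(.765,-.07))]: pass
A=cv2.imread('pics/ov_top.png');B=cv2.imread('pics/ov_scene.png')
cv2.imwrite('pics/ov.png',np.hstack([A,B])[::1,::1] if 0 else cv2.resize(np.hstack([A,B]),(800,400),interpolation=cv2.INTER_AREA))
E
python3 m1.py
```

```text
top
red (array([0.54354809, 0.36785389]), np.int32(358), 513.5)
brown (array([0.42664877, 0.19613816]), np.int32(362), 451.3125)
green (array([0.6142896, 0.200318 ]), np.int32(340), 442.125)
jig [ 0.56728959 -0.05688698  1.86543687] 106.88165931683768 0.026996726310596887
handle px [375.37142857 182.27142857] 140
handle [ 0.56588514 -0.17506931] 140 137.5625 in jig [0.04731839 0.03566359 0.        ] crank 0.9249351754357498
scene
red (array([0.54473173, 0.36943044]), np.int32(568), 714.4375)
brown (array([0.430057  , 0.19924314]), np.int32(407), 536.8125)
green (array([0.61643237, 0.20330102]), np.int32(507), 658.0625)
handle px [111.72151899 199.77848101] 158
handle [ 0.56532614 -0.17415374] 158 222.0 in jig [0.04835684 0.03593263 0.        ] crank 0.9317436825348686
```

View pics/ov.png

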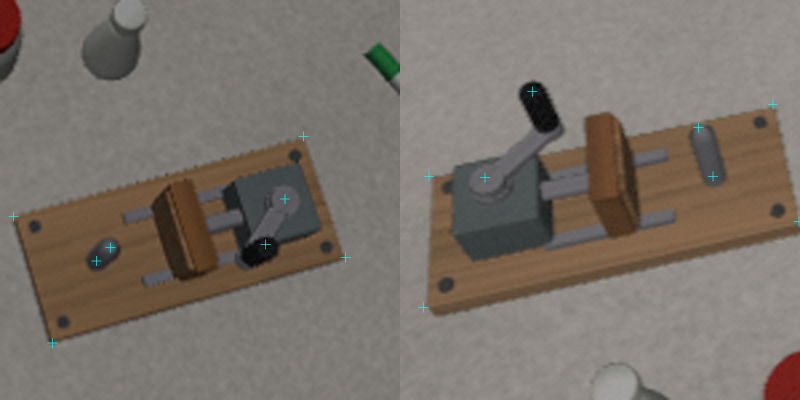

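The fitted jig lines up with the board corners, post and crank axis in both views: post about (0.567,-0.057), crank about 0.93 rad. Now a planner helper and the approach to the red ring.

```bash
cat > plan.py <<'E'
from h import *
def plan(tgt,yaw=None,start=None,syaw=None,n=None):
    """print calls' final slide/turn (tool axes) from start to tgt; tool pointing down"""
    s=get_state(); p=np.array(s['tcp_pos'] if start is None else start,float); w=s['eef_rot'][2] if syaw is None else syaw
    yaw=w if yaw is None else yaw; tgt=np.array(tgt,float)
    for i in range(8):
        Rm=R.from_euler('xyz',[180,0,w],degrees=True).as_matrix()
        d=Rm.T@(tgt-p)/.15; tu=-(yaw-w)/90
        if np.abs(d).max()<.003 and abs(tu)<.003: break
        k=max(1,np.ceil(np.abs(d).max()*.999)); d=np.round(d/k,3); tu=round(np.clip(tu,-.39,.39),3)
        print('slide',d.tolist(),'turn',tu); p=p+Rm@d*.15; w-=tu*90
    print('end',p.round(4),round(w,2)); return p,w
E
python3 -c "
from plan import *
plan([.544,.3685,.15],-73.1)"
```

```text
slide [0.707, 0.223, 0.17] turn 0.39
slide [0.706, -0.225, 0.17] turn 0.123
slide [0.651, -0.356, 0.17] turn 0.0
end [0.544  0.3684 0.15  ] -73.09
```

Emit:
send_rows([
  {"slide": [0.14,0.045,0.034],"turn": 0.078,"gripper": 1},
  {"slide": [0.28,0.09,0.068],"turn": 0.156,"gripper": 1},
  {"slide": [0.42,0.134,0.1],"turn": 0.234,"gripper": 1},
  {"slide": [0.56,0.178,0.136],"turn": 0.312,"gripper": 1},
  {"slide": [0.707,0.223,0.17],"turn": 0.39,"gripper": 1},
])

```text
time_s: 1.52
tcp_pos: [0.3855, 0.5234, 0.2009]
eef_rot: [-180.0, 0.0, -62.3]
contact_force: [-0.0, 0.4, 1.0]
gripper_width: 0.0874
gripper_force: 0.0
```

Emit:
send_rows([
  {"slide": [0.14,-0.045,0.034],"turn": 0.03,"gripper": 1},
  {"slide": [0.28,-0.09,0.068],"turn": 0.06,"gripper": 1},
  {"slide": [0.42,-0.135,0.1],"turn": 0.09,"gripper": 1},
  {"slide": [0.56,-0.18,0.136],"turn": 0.123,"gripper": 1},
  {"slide": [0.706,-0.225,0.17],"turn": 0.123,"gripper": 1},
])

```text
time_s: 1.93
tcp_pos: [0.4651, 0.4457, 0.1754]
eef_rot: [-180.0, 0.0, -73.3]
contact_force: [0.9, 0.1, -0.8]
gripper_width: 0.0877
gripper_force: 0.0
```

Emit:
send_rows([
  {"slide": [0.16,-0.09,0.04],"turn": 0,"gripper": 1},
  {"slide": [0.33,-0.18,0.08],"turn": 0,"gripper": 1},
  {"slide": [0.49,-0.27,0.13],"turn": 0,"gripper": 1},
  {"slide": [0.651,-0.356,0.17],"turn": 0,"gripper": 1},
  {"slide": [0.651,-0.356,0.17],"turn": 0,"gripper": 1},
])

```text
time_s: 2.35
tcp_pos: [0.546, 0.3647, 0.1484]
eef_rot: [179.9, -0.1, -73.3]
contact_force: [-1.6, 0.4, -0.3]
gripper_width: 0.0878
gripper_force: 0.0
```

Run:
```python
from h import *
s=get_state();print(s['time_s'],s['tcp_pos'],s['eef_rot'],s['contact_force'])
c=cap('wrist','w1.png');print(c['origin'],c['attitude'],c['intrinsics'][0],c['dist'])
m=masks(c);print(proj(c,[s['tcp_pos'],[.544,.368,.028]]),fitring(c,m['red'],proj(c,[.544,.368,.014])[0],0,.028,(.544,.368)))
print(optics.look_for('wrist','red_ring'))
```

```text
2.35 [0.54598665 0.36472412 0.14843671] [ 1.79883745e+02 -9.11466204e-02 -7.32777735e+01] [-1.5931772   0.44621303 -0.32597023]
[0.56923416 0.2882958  0.30568709] [ 1.62856564e+02 -1.26464948e-01 -1.63277622e+02] [339.308251     0.         259.14339769] [-0.08004515  0.          0.          0.          0.        ]
[[258.99969432 250.28558651]
 [259.86933666 189.58293941]] (array([0.54163985, 0.36822848]), np.int32(2873), 3598.5)
[{'location': [0.5446, 0.3661, 0.031], 'p': 0.89}]
```

View pics/w1.png

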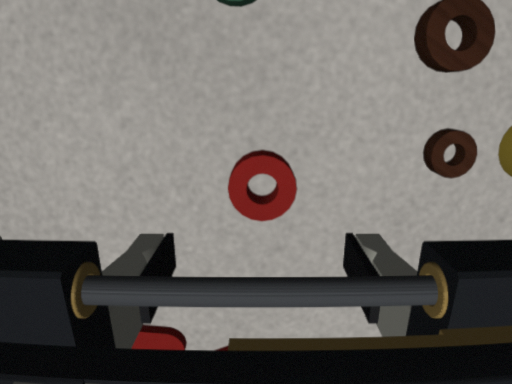

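Wrist view: red ring at (262,186) between the fingers, dark side wall partly missed by my mask. I'll refit with looser thresholds and plan the descent.

```bash
sed -i "s/&(s>120)&(v>60)/\&(s>100)\&(v>22)/; s/brown=(H<15)&(s>90)&(v<90)/brown=((H<15)|(H>175))\&(s>70)\&(v<90)/; s/(H<95)&(s>80)/(H<95)\&(s>60)/" h.py
python3 - <<'E'
from plan import *
s=get_state();print(s['tcp_pos'],s['eef_rot'])
c=cap('wrist');m=masks(c)
p,a,am=fitring(c,m['red'],proj(c,[.544,.368,.014])[0],0,.028,(.544,.368));print(p,a,am)
c=cap('top');m=masks(c);print(fitring(c,m['red'],proj(c,[.544,.368,.014])[0],0,.028,(.544,.368)))
print(fitring(c,m['brown'],proj(c,[.43,.197,.014])[0],0,.024,(.43,.197)),fitring(c,m['green'],proj(c,[.614,.2,.01])[0],0,.02,(.614,.2)))
plan([*p,.006],-73.1)
E
```

```text
[0.54463663 0.3673124  0.1496206 ] [ 1.79963039e+02 -2.52422220e-02 -7.32111747e+01]
[0.542026   0.36747374] 3192 3574.625
(array([0.54285189, 0.36468853]), np.int32(418), 513.125)
(array([0.42680024, 0.19600614]), np.int32(375), 449.6875) (array([0.61426647, 0.20040866]), np.int32(358), 441.5625)
slide [0.005, 0.015, 0.962] turn 0.0
end [0.542  0.3674 0.006 ] -73.09
```

Emit:
send_rows([
  {"slide": [0.002,0.015,0.25],"turn": 0,"gripper": 1},
  {"slide": [0.002,0.015,0.5],"turn": 0,"gripper": 1},
  {"slide": [0.002,0.015,0.7],"turn": 0,"gripper": 1},
  {"slide": [0.002,0.015,0.86],"turn": 0,"gripper": 1},
  {"slide": [0.002,0.015,0.96],"turn": 0,"gripper": 1},
])

```text
time_s: 2.97
tcp_pos: [0.5402, 0.3676, 0.0035]
eef_rot: [179.9, -0.1, -73.0]
contact_force: [0.2, 0.0, 0.2]
gripper_width: 0.0876
gripper_force: 0.0
```

Emit:
send_rows([
  {"slide": [0,0,0],"turn": 0,"gripper": 1},
  {"slide": [0,0,0],"turn": 0,"gripper": 0.55},
  {"slide": [0,0,0],"turn": 0,"gripper": 0.55},
  {"slide": [0,0,0],"turn": 0,"gripper": 0.55},
  {"slide": [0,0,0],"turn": 0,"gripper": 0.55},
], newtons=15)

```text
time_s: 3.38
tcp_pos: [0.5425, 0.3685, 0.0078]
eef_rot: [-179.9, 0.1, -73.1]
contact_force: [0.9, -0.1, 0.2]
gripper_width: 0.0669
gripper_force: 0.0
```

Emit:
send_rows([
  {"slide": [0,0,-0.1],"turn": 0,"gripper": 0.55},
  {"slide": [0,0,-0.3],"turn": 0,"gripper": 0.55},
  {"slide": [0,0,-0.5],"turn": 0,"gripper": 0.55},
  {"slide": [0,0,-0.7],"turn": 0,"gripper": 0.55},
  {"slide": [0,0,-0.8],"turn": 0,"gripper": 0.55},
])

```text
time_s: 3.8
tcp_pos: [0.5434, 0.3687, 0.1314]
eef_rot: [-179.7, 0.2, -73.1]
contact_force: [0.4, 1.3, -0.1]
gripper_width: 0.0582
gripper_force: 15.0
```

Run:
```python
from plan import *
c=cap('wrist','w2.png');s=get_state();print(s['tcp_pos'],s['eef_rot'],s['gripper_width'],s['gripper_force'])
m=masks(c);b=s['tcp_pos'];z0=b[2]-.006
print(fitring(c,m['red'],proj(c,[*b[:2],z0+.014])[0],z0,.028,b[:2]))
plan([.567,-.057,.15],-73.1,start=[.542,.3675,.126],syaw=-73.1)
```

```text
[0.54426467 0.36945699 0.13358034] [-179.50491228    0.23463491  -73.03911369] 0.05828511538361053 14.993518756564299
(array([0.54747677, 0.35476038]), np.int32(8173), 14096.375)
slide [0.919, 0.221, -0.053] turn -0.0
slide [0.919, 0.221, -0.053] turn -0.0
slide [0.918, 0.221, -0.054] turn -0.0
end [ 0.567 -0.057  0.15 ] -73.1
```

View pics/w2.png

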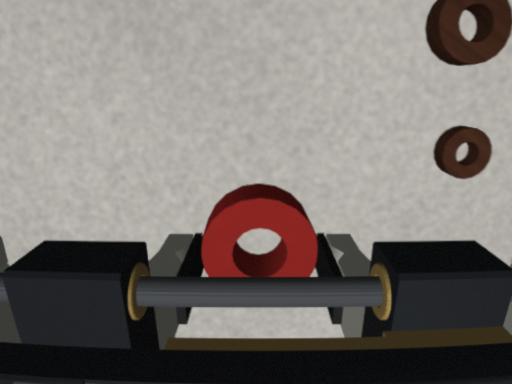

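Run:
```python
from plan import *
for i in range(4):
    c=cap('wrist');s=get_state();print(s['tcp_pos'],s['eef_rot'],s['gripper_width'],s['contact_force'])
b,ce,a=blob(masks(c)['red'],[260,250]);print(ce,a,cv2.boundingRect(b.astype(np.uint8)))
for h in (.0,.01,.02,.03):print(h,proj(c,s['tcp_pos']+[0,0,h]))
c=cap('scene');b,ce,a=blob(masks(c)['red'],proj(c,[.543,.368,.14])[0]);print(ce,a,cv2.boundingRect(b.astype(np.uint8)),back(c,[ce],.14))
```

```text
[0.54365102 0.36916061 0.13121759] [-179.59408543    0.22688065  -73.06580015] 0.05789073873421903 [-0.25911668  0.79012253 -1.15563881]
[0.54264728 0.36832347 0.1288258 ] [-1.79770217e+02  1.54924893e-01 -7.30907505e+01] 0.058242339492655636 [-0.08862787  0.46045492 -1.34018305]
[0.54187135 0.36760781 0.12704818] [-1.79923489e+02  7.79442054e-02 -7.31049125e+01] 0.05772347056032342 [ 0.18614604 -1.52213097 -1.74390952]
[0.54149874 0.36720035 0.12596421] [ 1.79984817e+02  2.16808297e-02 -7.31077188e+01] 0.05808285213939865 [ 0.77731155  0.45100469 -1.26110385]
[258.75100893 235.51571481] 8177 (200, 184, 119, 94)
0.0 [[259.9918486  248.87888671]]
0.01 [[260.0148741  258.21506534]]
0.02 [[260.04054525 268.66672039]]
0.03 [[260.06932826 280.44033044]]
[379.31918819 194.900369  ] 542 (368, 179, 24, 32) [[0.56189371 0.34992527 0.14      ]]
```

```bash
cat > held.py <<'E'
from plan import *
from scipy.optimize import minimize
def held(col,h,rowmax=274):
    c=cap('wrist');s=get_state();T=s['tcp_pos'];w=s['eef_rot'][2];Rm=R.from_euler('xyz',[180,0,w],degrees=True).as_matrix()
    b,ce,a=blob(masks(c)[col],[260,240]); b=cv2.morphologyEx(b.astype(np.uint8),cv2.MORPH_CLOSE,np.ones((3,3)))
    B=cv2.resize(b,None,fx=S/2,fy=S/2,interpolation=cv2.INTER_NEAREST)[:int(rowmax*S/2)]
    def cost(q):
        P=T+Rm@[q[0],q[1],q[2]]      # underside centre, tool frame (z down)
        m=ringmask(c,P[0],P[1],P[2],h)[:int(rowmax*S/2)]; return (m^B).sum()/B.sum()
    r=min((minimize(cost,[x,0,.005],method='Nelder-Mead',options=dict(initial_simplex=np.array([[x,0,.005],[x+.006,0,.005],[x,.005,.005],[x,0,.012]]),maxiter=120)) for x in (-.005,.003)),key=lambda r:r.fun)
    print('TCP',T,w,'underside centre in tool frame',r.x.round(4),'misfit',r.fun,'width',s['gripper_width']); return r.x
E
python3 -c "
from held import *
held('red',.028);held('red',.028)"
```

```text
TCP [0.54135646 0.36692468 0.12499129] -73.100535602063 underside centre in tool frame [-0.0022 -0.      0.0251] misfit 0.04526692791982526 width 0.05772377227316949
TCP [0.54141474 0.36692013 0.12485322] -73.09740348117577 underside centre in tool frame [-0.0023  0.0001  0.0255] misfit 0.044876943837553016 width 0.05806942384237426
```

The fit says the ring was caught only by the fingertips, because the arm lifted before the fingers had closed. I'll set it down and regrip properly.

Emit:
send_rows([
  {"slide": [0,0,0.2],"turn": 0,"gripper": 0.55},
  {"slide": [0,0,0.4],"turn": 0,"gripper": 0.55},
  {"slide": [0,0,0.55],"turn": 0,"gripper": 0.55},
  {"slide": [0,0,0.62],"turn": 0,"gripper": 0.55},
  {"slide": [0,0,0.66],"turn": 0,"gripper": 0.55},
])

```text
time_s: 4.62
tcp_pos: [0.541, 0.3664, 0.0245]
eef_rot: [179.8, -0.1, -73.1]
contact_force: [0.1, 0.1, -0.2]
gripper_width: 0.0583
gripper_force: 15.0
```

Emit:
send_rows([
  {"slide": [0,0,0],"turn": 0,"gripper": 0.55},
  {"slide": [0,0,0],"turn": 0,"gripper": 0.9},
  {"slide": [0,0,0],"turn": 0,"gripper": 0.9},
  {"slide": [0,0,0],"turn": 0,"gripper": 0.9},
  {"slide": [0,0,0],"turn": 0,"gripper": 0.9},
])

```text
time_s: 5.03
tcp_pos: [0.5425, 0.3681, 0.0284]
eef_rot: [-179.9, 0.1, -73.1]
contact_force: [0.2, 0.2, -0.2]
gripper_width: 0.0768
gripper_force: 0.0
```

Emit:
send_rows([
  {"slide": [-0.01,0,0.06],"turn": 0,"gripper": 0.9},
  {"slide": [-0.01,0,0.12],"turn": 0,"gripper": 0.9},
  {"slide": [-0.01,0,0.12],"turn": 0,"gripper": 0.6},
  {"slide": [-0.01,0,0.12],"turn": 0,"gripper": 0.5},
  {"slide": [-0.01,0,0.12],"turn": 0,"gripper": 0.5},
])

```text
time_s: 5.45
tcp_pos: [0.5414, 0.3688, 0.0087]
eef_rot: [180.0, -0.0, -73.1]
contact_force: [0.2, -0.5, 0.2]
gripper_width: 0.0645
gripper_force: 0.0
```

Emit:
send_rows([
  {"slide": [0,0,0],"turn": 0,"gripper": 0.5},
  {"slide": [0,0,0],"turn": 0,"gripper": 0.5},
  {"slide": [0,0,0],"turn": 0,"gripper": 0.5},
  {"slide": [0,0,0],"turn": 0,"gripper": 0.5},
  {"slide": [0,0,0],"turn": 0,"gripper": 0.5},
])

```text
time_s: 5.87
tcp_pos: [0.5415, 0.3689, 0.0092]
eef_rot: [-180.0, 0.0, -73.1]
contact_force: [-0.5, 0.0, -0.6]
gripper_width: 0.0586
gripper_force: 15.0
```

Emit:
send_rows([
  {"slide": [0,0,-0.1],"turn": 0,"gripper": 0.5},
  {"slide": [0,0,-0.3],"turn": 0,"gripper": 0.5},
  {"slide": [0,0,-0.5],"turn": 0,"gripper": 0.5},
  {"slide": [0,0,-0.7],"turn": 0,"gripper": 0.5},
  {"slide": [0,0,-0.8],"turn": 0,"gripper": 0.5},
])

```text
time_s: 6.28
tcp_pos: [0.5428, 0.3699, 0.1333]
eef_rot: [-179.7, 0.1, -73.1]
contact_force: [0.7, 0.8, -0.5]
gripper_width: 0.0581
gripper_force: 15.0
```

```bash
python3 -c "
from held import *
cap('wrist');cap('wrist');cap('wrist');held('red',.028)
plan([.567,-.057,.13],-73.1,start=[.5416,.3689,.129],syaw=-73.1)"
```

```text
TCP [0.54129196 0.36893236 0.12926476] -73.10238202909552 underside centre in tool frame [-0.0007 -0.0006  0.0091] misfit 0.0431806631940033 width 0.058249051633452655
slide [0.922, 0.221, -0.002] turn -0.0
slide [0.922, 0.221, -0.002] turn -0.0
slide [0.922, 0.221, -0.003] turn -0.0
end [ 0.5671 -0.057   0.13  ] -73.1
```

Emit:
send_rows([
  {"slide": [0.13,0.03,0],"turn": 0,"gripper": 0.5},
  {"slide": [0.31,0.075,0],"turn": 0,"gripper": 0.5},
  {"slide": [0.51,0.12,0],"turn": 0,"gripper": 0.5},
  {"slide": [0.71,0.17,0],"turn": 0,"gripper": 0.5},
  {"slide": [0.922,0.221,0],"turn": 0,"gripper": 0.5},
])

```text
time_s: 6.9
tcp_pos: [0.5489, 0.2249, 0.1273]
eef_rot: [179.8, -0.1, -73.1]
contact_force: [0.7, -0.3, 0.4]
gripper_width: 0.0584
gripper_force: 15.0
```

Emit:
send_rows([
  {"slide": [0.18,0.044,0],"turn": 0,"gripper": 0.5},
  {"slide": [0.36,0.088,0],"turn": 0,"gripper": 0.5},
  {"slide": [0.54,0.13,0],"turn": 0,"gripper": 0.5},
  {"slide": [0.72,0.176,0],"turn": 0,"gripper": 0.5},
  {"slide": [0.922,0.221,0],"turn": 0,"gripper": 0.5},
])

```text
time_s: 7.32
tcp_pos: [0.5573, 0.0832, 0.1276]
eef_rot: [179.8, -0.0, -73.1]
contact_force: [0.8, -0.5, -0.6]
gripper_width: 0.0581
gripper_force: 15.0
```

Emit:
send_rows([
  {"slide": [0.2,0.048,0],"turn": 0,"gripper": 0.5},
  {"slide": [0.42,0.1,0],"turn": 0,"gripper": 0.5},
  {"slide": [0.64,0.153,0],"turn": 0,"gripper": 0.5},
  {"slide": [0.83,0.2,0],"turn": 0,"gripper": 0.5},
  {"slide": [0.922,0.221,0],"turn": 0,"gripper": 0.5},
])

```text
time_s: 7.73
tcp_pos: [0.5654, -0.0603, 0.1274]
eef_rot: [179.8, 0.0, -73.2]
contact_force: [0.8, -0.4, -0.8]
gripper_width: 0.0583
gripper_force: 15.0
```

Run:
```python
from held import *
for i in range(4): c=cap('wrist','w3.png')
held('red',.028)
J=lambda x,y,z:np.r_[.5673,-.0569,0]+R.from_euler('z',106.88,degrees=True).apply([x,y,z])
im=cv2.imread('pics/w3.png')
for p in [J(0,0,.02),J(0,0,.088),J(.06,.06,.02),J(.06,-.06,.02),J(-.0607,.035,.083),J(-.0607,-.035,.083)]:
    u=proj(c,p)[0];print(u);cv2.drawMarker(im,tuple(int(round(v)) for v in u),(255,255,0),0,12,1)
cv2.imwrite('pics/w3o.png',im)
```

```text
TCP [ 0.56634699 -0.05695064  0.1281134 ] -73.11368495376647 underside centre in tool frame [0.0003 0.0007 0.0109] misfit 0.04253549245785271 width 0.05846972542740708
[256.4130983 190.8861529]
[255.88537111 222.85344855]
[325.38539328 256.30384263]
[188.08020009 256.72493003]
[314.85326414 123.64956726]
[196.01457373 123.98794953]
```

View pics/w3o.png

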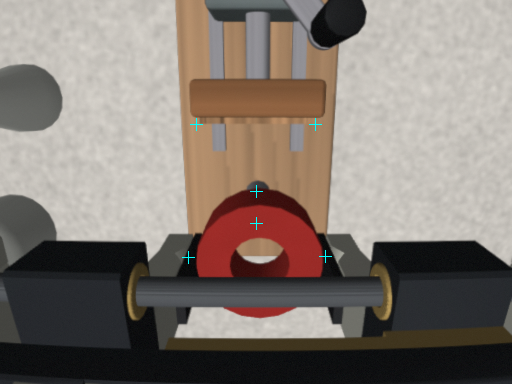

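The post at (258,185) lines up with the ring to about 1 mm, so I'll lower it in two stages.

Emit:
send_rows([
  {"slide": [0,0,0.08],"turn": 0,"gripper": 0.5},
  {"slide": [0,0,0.16],"turn": 0,"gripper": 0.5},
  {"slide": [0,0,0.23],"turn": 0,"gripper": 0.5},
  {"slide": [0,0,0.3],"turn": 0,"gripper": 0.5},
  {"slide": [0,0,0.35],"turn": 0,"gripper": 0.5},
])

```text
time_s: 8.4
tcp_pos: [0.5665, -0.0564, 0.0752]
eef_rot: [179.9, 0.0, -73.0]
contact_force: [-0.0, -0.7, -0.5]
gripper_width: 0.0585
gripper_force: 15.0
```

Emit:
send_rows([
  {"slide": [0,0,0.1],"turn": 0,"gripper": 0.5},
  {"slide": [0,0,0.18],"turn": 0,"gripper": 0.5},
  {"slide": [0,0,0.25],"turn": 0,"gripper": 0.5},
  {"slide": [0,0,0.28],"turn": 0,"gripper": 0.5},
  {"slide": [0,0,0.3],"turn": 0,"gripper": 0.5},
])

```text
time_s: 8.82
tcp_pos: [0.5667, -0.0569, 0.0307]
eef_rot: [179.9, 0.0, -73.1]
contact_force: [0.4, 0.2, -1.0]
gripper_width: 0.0582
gripper_force: 15.0
```

Emit:
send_rows([
  {"slide": [0,0,0],"turn": 0,"gripper": 0.5},
  {"slide": [0,0,0],"turn": 0,"gripper": 0.5},
  {"slide": [0,0,0],"turn": 0,"gripper": 0.9},
  {"slide": [0,0,0],"turn": 0,"gripper": 0.9},
  {"slide": [0,0,0],"turn": 0,"gripper": 0.9},
])

```text
time_s: 9.23
tcp_pos: [0.5675, -0.0569, 0.0322]
eef_rot: [-179.9, -0.0, -73.1]
contact_force: [0.6, -0.0, 0.3]
gripper_width: 0.0725
gripper_force: 0.0
```

Run:
```python
from held import *
s=get_state();print(s['tcp_pos'],s['gripper_width'],s['contact_force'])
c=cap('scene','s3.png');m=masks(c)
for z in (.02,.025):print(z,fitring(c,m['red'],proj(c,[.567,-.057,z+.014])[0],z,.028,(.567,-.057)))
```

```text
[ 0.56748172 -0.05689646  0.03219612] 0.0724736442615551 [ 0.55308801 -0.00066307  0.27482794]
0.02 (array([0.42531529, 0.06318054]), np.int32(486), 581.25)
0.025 (array([0.42953081, 0.06368903]), np.int32(486), 591.875)
```

```bash
python3 -c "
from plan import *
plan([.427,.197,.15],-73.1,start=[.567,-.057,.13],syaw=-73.1)"
```

```text
slide [-0.946, 0.2, -0.067] turn -0.0
slide [-0.946, 0.201, -0.066] turn -0.0
end [0.4269 0.1971 0.15  ] -73.1
```

Emit:
send_rows([
  {"slide": [0,0,-0.1],"turn": 0,"gripper": 1},
  {"slide": [0,0,-0.25],"turn": 0,"gripper": 1},
  {"slide": [0,0,-0.4],"turn": 0,"gripper": 1},
  {"slide": [0,0,-0.55],"turn": 0,"gripper": 1},
  {"slide": [0,0,-0.65],"turn": 0,"gripper": 1},
])

```text
time_s: 9.7
tcp_pos: [0.5679, -0.0569, 0.1316]
eef_rot: [-179.9, -0.0, -73.1]
contact_force: [0.5, -0.3, 0.5]
gripper_width: 0.0875
gripper_force: 0.0
```

Emit:
send_rows([
  {"slide": [-0.14,0.03,-0.01],"turn": 0,"gripper": 1},
  {"slide": [-0.34,0.07,-0.02],"turn": 0,"gripper": 1},
  {"slide": [-0.54,0.115,-0.04],"turn": 0,"gripper": 1},
  {"slide": [-0.74,0.157,-0.05],"turn": 0,"gripper": 1},
  {"slide": [-0.946,0.2,-0.067],"turn": 0,"gripper": 1},
])

```text
time_s: 10.12
tcp_pos: [0.4963, 0.0709, 0.1394]
eef_rot: [-180.0, 0.0, -73.1]
contact_force: [1.2, 0.9, -0.3]
gripper_width: 0.0876
gripper_force: 0.0
```

Emit:
send_rows([
  {"slide": [-0.2,0.043,-0.01],"turn": 0,"gripper": 1},
  {"slide": [-0.42,0.09,-0.02],"turn": 0,"gripper": 1},
  {"slide": [-0.64,0.137,-0.04],"turn": 0,"gripper": 1},
  {"slide": [-0.85,0.18,-0.06],"turn": 0,"gripper": 1},
  {"slide": [-0.946,0.201,-0.066],"turn": 0,"gripper": 1},
])

```text
time_s: 10.53
tcp_pos: [0.4259, 0.1996, 0.15]
eef_rot: [-179.9, 0.1, -73.0]
contact_force: [1.0, 1.0, -0.5]
gripper_width: 0.088
gripper_force: 0.0
```

Run:
```python
from held import *
for i in range(4): c=cap('wrist','w4.png')
s=get_state();print(s['tcp_pos'])
p,a,am=fitring(c,masks(c)['brown'],proj(c,[.427,.197,.012])[0],0,.024,(.427,.197));print(p,a,am)
plan([*p,.008],-73.1,start=[.4269,.1971,.15],syaw=-73.1)
c=cap('scene','s4.png');m=masks(c)
print('red on post',fitring(c,m['red'],proj(c,[.567,-.057,.034])[0],.02,.028,(.567,-.057)))
```

```text
[0.42675016 0.19737188 0.14927726]
[0.42698575 0.19753777] 2913 3413.0625
slide [-0.003, -0.001, 0.947] turn -0.0
end [0.4269 0.1976 0.008 ] -73.1
red on post (array([ 0.57524284, -0.05504591]), np.int32(519), 725.75)
```

Emit:
send_rows([
  {"slide": [0,0,0.25],"turn": 0,"gripper": 1},
  {"slide": [0,0,0.5],"turn": 0,"gripper": 1},
  {"slide": [0,0,0.7],"turn": 0,"gripper": 1},
  {"slide": [0,0.003,0.86],"turn": 0,"gripper": 1},
  {"slide": [-0.003,0,0.945],"turn": 0,"gripper": 0.8},
])

```text
time_s: 11.2
tcp_pos: [0.4259, 0.195, 0.0044]
eef_rot: [179.8, -0.1, -73.2]
contact_force: [-0.4, -0.5, 0.2]
gripper_width: 0.0844
gripper_force: 0.0
```

Emit:
send_rows([
  {"slide": [0,0,0],"turn": 0,"gripper": 0.7},
  {"slide": [0,0,0],"turn": 0,"gripper": 0.5},
  {"slide": [0,0,0],"turn": 0,"gripper": 0.5},
  {"slide": [0,0,0],"turn": 0,"gripper": 0.5},
  {"slide": [0,0,0],"turn": 0,"gripper": 0.5},
])

```text
time_s: 11.62
tcp_pos: [0.4274, 0.198, 0.0084]
eef_rot: [-179.9, 0.1, -73.1]
contact_force: [0.5, -0.2, 0.1]
gripper_width: 0.06
gripper_force: 15.0
```

Emit:
send_rows([
  {"slide": [0,0,0],"turn": 0,"gripper": 0.5},
  {"slide": [0,0,0],"turn": 0,"gripper": 0.5},
  {"slide": [0,0,0],"turn": 0,"gripper": 0.5},
  {"slide": [0,0,0],"turn": 0,"gripper": 0.5},
  {"slide": [0,0,0],"turn": 0,"gripper": 0.5},
])

```text
time_s: 12.03
tcp_pos: [0.4274, 0.198, 0.0083]
eef_rot: [-179.9, 0.0, -73.1]
contact_force: [0.7, -2.7, 7.1]
gripper_width: 0.06
gripper_force: 15.0
```

```bash
cat > chk.py <<'E'
from h import *
def chk(col,z,h,cams=('scene','top')):
    for n in cams:
        c=cap(n);u=proj(c,[.567,-.057,z+h/2])[0]
        b,ce,a=blob(masks(c)[col],u);x,y,w,hh=cv2.boundingRect(b.astype(np.uint8))
        m=ringmask(c,.567,-.057,z,h,ri=None);X,Y,W,H=np.array(cv2.boundingRect(m))/(S/2)
        print(n,col,'LRTB seen',(x,x+w,y,y+hh),'pred',(X,X+W,Y,Y+H))
E
python3 -c "
from chk import *
chk('red',.02,.028)"
```

```text
scene red LRTB seen (161, 190, 209, 238) pred (np.float64(160.25), np.float64(190.75), np.float64(206.5), np.float64(237.5))
top red LRTB seen (305, 331, 173, 199) pred (np.float64(303.0), np.float64(330.5), np.float64(172.75), np.float64(200.0))
```

Emit:
send_rows([
  {"slide": [0,0,-0.1],"turn": 0,"gripper": 0.5},
  {"slide": [0,0,-0.3],"turn": 0,"gripper": 0.5},
  {"slide": [0,0,-0.5],"turn": 0,"gripper": 0.5},
  {"slide": [0,0,-0.7],"turn": 0,"gripper": 0.5},
  {"slide": [0,0,-0.8],"turn": 0,"gripper": 0.5},
])

```text
time_s: 12.55
tcp_pos: [0.4278, 0.1985, 0.1311]
eef_rot: [-179.8, 0.1, -73.0]
contact_force: [0.8, 0.4, -1.2]
gripper_width: 0.0602
gripper_force: 15.0
```

Emit:
send_rows([
  {"slide": [0.14,-0.03,0],"turn": 0,"gripper": 0.5},
  {"slide": [0.34,-0.07,0],"turn": 0,"gripper": 0.5},
  {"slide": [0.54,-0.115,0],"turn": 0,"gripper": 0.5},
  {"slide": [0.74,-0.157,-0.01],"turn": 0,"gripper": 0.5},
  {"slide": [0.949,-0.2,-0.013],"turn": 0,"gripper": 0.5},
])

```text
time_s: 12.97
tcp_pos: [0.4973, 0.0691, 0.1298]
eef_rot: [-179.9, 0.0, -73.0]
contact_force: [0.0, -0.0, -0.4]
gripper_width: 0.0601
gripper_force: 15.0
```

Emit:
send_rows([
  {"slide": [0.2,-0.043,0],"turn": 0,"gripper": 0.5},
  {"slide": [0.42,-0.09,0],"turn": 0,"gripper": 0.5},
  {"slide": [0.64,-0.137,0],"turn": 0,"gripper": 0.5},
  {"slide": [0.85,-0.18,0],"turn": 0,"gripper": 0.5},
  {"slide": [0.949,-0.201,0],"turn": 0,"gripper": 0.5},
])

```text
time_s: 13.38
tcp_pos: [0.5683, -0.0601, 0.1292]
eef_rot: [-180.0, -0.0, -73.2]
contact_force: [-0.5, 0.2, 0.8]
gripper_width: 0.0601
gripper_force: 15.0
```

Run:
```python
from held import *
for i in range(4): c=cap('wrist','w5.png')
held('brown',.024)
```

```text
TCP [ 0.56675185 -0.05722318  0.12917422] -73.10685176312094 underside centre in tool frame [-0.0007  0.0005  0.0096] misfit 0.04973237419882722 width 0.06016777117190632
```

Emit:
send_rows([
  {"slide": [0,0,0.08],"turn": 0,"gripper": 0.5},
  {"slide": [0,0,0.16],"turn": 0,"gripper": 0.5},
  {"slide": [0,0,0.23],"turn": 0,"gripper": 0.5},
  {"slide": [0,0,0.3],"turn": 0,"gripper": 0.5},
  {"slide": [0,0,0.35],"turn": 0,"gripper": 0.5},
])

```text
time_s: 14.05
tcp_pos: [0.5666, -0.0568, 0.0757]
eef_rot: [180.0, 0.0, -73.0]
contact_force: [-0.0, -0.2, -0.6]
gripper_width: 0.0602
gripper_force: 15.0
```

Emit:
send_rows([
  {"slide": [0,0,0.05],"turn": 0,"gripper": 0.5},
  {"slide": [0,0,0.09],"turn": 0,"gripper": 0.5},
  {"slide": [0,0,0.115],"turn": 0,"gripper": 0.5},
  {"slide": [0,0,0.115],"turn": 0,"gripper": 0.5},
  {"slide": [0,0,0.115],"turn": 0,"gripper": 0.5},
])

```text
time_s: 14.47
tcp_pos: [0.5672, -0.0574, 0.0594]
eef_rot: [180.0, -0.0, -73.1]
contact_force: [0.4, 0.5, -1.1]
gripper_width: 0.0603
gripper_force: 15.0
```

Emit:
send_rows([
  {"slide": [0,0,0],"turn": 0,"gripper": 0.9},
  {"slide": [0,0,0],"turn": 0,"gripper": 0.9},
  {"slide": [0,0,0],"turn": 0,"gripper": 0.9},
  {"slide": [0,0,0],"turn": 0,"gripper": 0.9},
  {"slide": [0,0,0],"turn": 0,"gripper": 0.9},
])

```text
time_s: 14.88
tcp_pos: [0.5673, -0.0574, 0.0597]
eef_rot: [-180.0, -0.0, -73.1]
contact_force: [0.7, 0.5, -1.1]
gripper_width: 0.0784
gripper_force: 0.0
```

Emit:
send_rows([
  {"slide": [0,0,-0.1],"turn": 0,"gripper": 1},
  {"slide": [0,0,-0.2],"turn": 0,"gripper": 1},
  {"slide": [0,0,-0.32],"turn": 0,"gripper": 1},
  {"slide": [0,0,-0.43],"turn": 0,"gripper": 1},
  {"slide": [0,0,-0.5],"turn": 0,"gripper": 1},
])

```text
time_s: 15.3
tcp_pos: [0.5679, -0.0574, 0.1364]
eef_rot: [-179.9, -0.0, -73.1]
contact_force: [1.4, 0.3, 0.6]
gripper_width: 0.0875
gripper_force: 0.0
```

```bash
python3 -c "
from plan import *
plan([.6145,.202,.15],-73.1,start=[.567,-.057,.135],syaw=-73.1)"
```

```text
slide [-0.78, -0.402, -0.05] turn -0.0
slide [-0.78, -0.403, -0.05] turn -0.0
end [0.6145 0.202  0.15  ] -73.1
```

Emit:
send_rows([
  {"slide": [-0.12,-0.06,-0.01],"turn": 0,"gripper": 1},
  {"slide": [-0.28,-0.145,-0.02],"turn": 0,"gripper": 1},
  {"slide": [-0.45,-0.23,-0.03],"turn": 0,"gripper": 1},
  {"slide": [-0.61,-0.315,-0.04],"turn": 0,"gripper": 1},
  {"slide": [-0.78,-0.402,-0.05],"turn": 0,"gripper": 1},
])

```text
time_s: 15.72
tcp_pos: [0.5908, 0.0732, 0.142]
eef_rot: [-180.0, 0.0, -73.1]
contact_force: [1.0, 0.1, 0.7]
gripper_width: 0.0879
gripper_force: 0.0
```

Emit:
send_rows([
  {"slide": [-0.17,-0.09,-0.01],"turn": 0,"gripper": 1},
  {"slide": [-0.35,-0.18,-0.02],"turn": 0,"gripper": 1},
  {"slide": [-0.52,-0.27,-0.03],"turn": 0,"gripper": 1},
  {"slide": [-0.69,-0.36,-0.04],"turn": 0,"gripper": 1},
  {"slide": [-0.78,-0.403,-0.05],"turn": 0,"gripper": 1},
])

```text
time_s: 16.13
tcp_pos: [0.615, 0.2044, 0.1492]
eef_rot: [-180.0, 0.0, -73.0]
contact_force: [-0.4, -0.1, 1.1]
gripper_width: 0.0878
gripper_force: 0.0
```

Run:
```python
from held import *
from chk import chk
for i in range(4): c=cap('wrist','w6.png')
s=get_state();print(s['tcp_pos'])
p,a,am=fitring(c,masks(c)['green'],proj(c,[.6145,.202,.01])[0],0,.02,(.6145,.202));print(p,a,am)
plan([*p,.006],-73.1,start=[.6145,.202,.15],syaw=-73.1)
chk('brown',.048,.024);chk('red',.02,.028)
a=cap('scene')['img'][150:280,90:230];cv2.imwrite('pics/s6.png',cv2.resize(a[...,::-1],None,fx=4,fy=4,interpolation=cv2.INTER_CUBIC))
```

```text
[0.61419432 0.20156679 0.14898013]
[0.61356894 0.20170122] 2799 3261.8125
slide [0.0, 0.007, 0.96] turn -0.0
end [0.6135 0.2017 0.006 ] -73.1
scene brown LRTB seen (159, 190, 202, 235) pred (np.float64(158.0), np.float64(189.0), np.float64(200.0), np.float64(230.5))
top brown LRTB seen (305, 334, 171, 199) pred (np.float64(304.75), np.float64(333.0), np.float64(170.75), np.float64(198.5))
scene red LRTB seen (163, 190, 219, 238) pred (np.float64(160.25), np.float64(190.75), np.float64(206.5), np.float64(237.5))
top red LRTB seen (305, 322, 182, 199) pred (np.float64(303.0), np.float64(330.5), np.float64(172.75), np.float64(200.0))
```

View pics/s6.png

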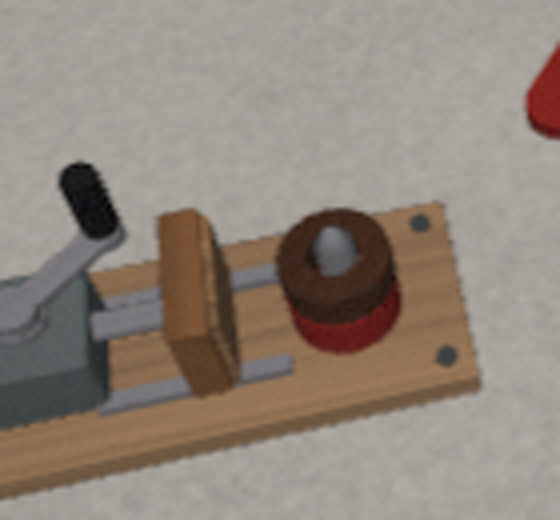

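Red and brown sit flat and stacked on the post, brown at crop (335,265) and red below it at (345,320). Next is the green ring.

Emit:
send_rows([
  {"slide": [0,0.007,0.25],"turn": 0,"gripper": 1},
  {"slide": [0,0.007,0.5],"turn": 0,"gripper": 1},
  {"slide": [0,0.007,0.7],"turn": 0,"gripper": 1},
  {"slide": [0,0.007,0.86],"turn": 0,"gripper": 1},
  {"slide": [0,0.007,0.94],"turn": 0,"gripper": 0.8},
])

```text
time_s: 17.0
tcp_pos: [0.6119, 0.1996, 0.0052]
eef_rot: [179.8, -0.1, -73.2]
contact_force: [-0.1, -1.0, 0.1]
gripper_width: 0.0848
gripper_force: 0.0
```

Emit:
send_rows([
  {"slide": [0,0,0.01],"turn": 0,"gripper": 0.7},
  {"slide": [0,0,0.015],"turn": 0,"gripper": 0.5},
  {"slide": [0,0,0.015],"turn": 0,"gripper": 0.5},
  {"slide": [0,0,0.015],"turn": 0,"gripper": 0.5},
  {"slide": [0,0,0.015],"turn": 0,"gripper": 0.5},
])

```text
time_s: 17.42
tcp_pos: [0.6148, 0.2019, 0.0081]
eef_rot: [-179.8, 0.0, -73.1]
contact_force: [-0.8, 0.4, 3.5]
gripper_width: 0.0593
gripper_force: 15.0
```

Emit:
send_rows([
  {"slide": [0,0,0],"turn": 0,"gripper": 0.5},
  {"slide": [0,0,0],"turn": 0,"gripper": 0.5},
  {"slide": [0,0,0],"turn": 0,"gripper": 0.5},
  {"slide": [0,0,0],"turn": 0,"gripper": 0.5},
  {"slide": [0,0,0],"turn": 0,"gripper": 0.5},
])

```text
time_s: 17.83
tcp_pos: [0.6148, 0.2019, 0.0081]
eef_rot: [-179.8, 0.0, -73.1]
contact_force: [-0.3, -1.1, 6.4]
gripper_width: 0.059
gripper_force: 15.0
```

Emit:
send_rows([
  {"slide": [0,0,-0.1],"turn": 0,"gripper": 0.5},
  {"slide": [0,0,-0.3],"turn": 0,"gripper": 0.5},
  {"slide": [0,0,-0.5],"turn": 0,"gripper": 0.5},
  {"slide": [0,0,-0.7],"turn": 0,"gripper": 0.5},
  {"slide": [0,0,-0.8],"turn": 0,"gripper": 0.5},
])

```text
time_s: 18.25
tcp_pos: [0.6151, 0.202, 0.1308]
eef_rot: [-179.7, 0.0, -73.0]
contact_force: [1.5, 0.1, -0.3]
gripper_width: 0.0593
gripper_force: 15.0
```

Emit:
send_rows([
  {"slide": [0.12,0.06,0],"turn": 0,"gripper": 0.5},
  {"slide": [0.28,0.145,0],"turn": 0,"gripper": 0.5},
  {"slide": [0.45,0.23,0],"turn": 0,"gripper": 0.5},
  {"slide": [0.61,0.315,-0.01],"turn": 0,"gripper": 0.5},
  {"slide": [0.78,0.4,-0.013],"turn": 0,"gripper": 0.5},
])

```text
time_s: 18.67
tcp_pos: [0.5893, 0.0705, 0.1281]
eef_rot: [180.0, 0.0, -73.1]
contact_force: [0.6, 0.2, -1.3]
gripper_width: 0.059
gripper_force: 15.0
```

Emit:
send_rows([
  {"slide": [0.17,0.09,0],"turn": 0,"gripper": 0.5},
  {"slide": [0.35,0.18,0],"turn": 0,"gripper": 0.5},
  {"slide": [0.52,0.27,0],"turn": 0,"gripper": 0.5},
  {"slide": [0.69,0.355,0],"turn": 0,"gripper": 0.5},
  {"slide": [0.78,0.399,0],"turn": 0,"gripper": 0.5},
])

```text
time_s: 19.08
tcp_pos: [0.5653, -0.0602, 0.128]
eef_rot: [180.0, 0.0, -73.2]
contact_force: [0.1, -0.6, -0.1]
gripper_width: 0.0592
gripper_force: 15.0
```

Run:
```python
from held import *
for i in range(4): c=cap('wrist','w7.png')
held('green',.02)
```

```text
TCP [ 0.56689169 -0.05735767  0.12810574] -73.10955047217371 underside centre in tool frame [-0.0014  0.0007  0.0097] misfit 0.052864508220363426 width 0.059132080936124806
```

Emit:
send_rows([
  {"slide": [0.006,0,0.07],"turn": 0,"gripper": 0.5},
  {"slide": [0.006,0,0.14],"turn": 0,"gripper": 0.5},
  {"slide": [0.006,0,0.2],"turn": 0,"gripper": 0.5},
  {"slide": [0.006,0,0.26],"turn": 0,"gripper": 0.5},
  {"slide": [0.006,0,0.305],"turn": 0,"gripper": 0.5},
])

```text
time_s: 19.75
tcp_pos: [0.5666, -0.058, 0.0805]
eef_rot: [179.9, 0.0, -73.1]
contact_force: [-0.7, -0.0, -0.4]
gripper_width: 0.0594
gripper_force: 15.0
```

Emit:
send_rows([
  {"slide": [0,0,0],"turn": 0,"gripper": 0.5},
  {"slide": [0,0,0],"turn": 0,"gripper": 0.5},
  {"slide": [0,0,0],"turn": 0,"gripper": 0.9},
  {"slide": [0,0,0],"turn": 0,"gripper": 0.9},
  {"slide": [0,0,0],"turn": 0,"gripper": 0.9},
])

```text
time_s: 20.17
tcp_pos: [0.5676, -0.0583, 0.0829]
eef_rot: [-180.0, -0.0, -73.1]
contact_force: [-0.2, -0.5, -0.6]
gripper_width: 0.0739
gripper_force: 0.0
```

Emit:
send_rows([
  {"slide": [0,0,0],"turn": 0,"gripper": 1},
  {"slide": [0,0,-0.1],"turn": 0,"gripper": 1},
  {"slide": [0,0,-0.25],"turn": 0,"gripper": 1},
  {"slide": [0,0,-0.4],"turn": 0,"gripper": 1},
  {"slide": [0,0,-0.5],"turn": 0,"gripper": 1},
])

```text
time_s: 20.58
tcp_pos: [0.568, -0.0584, 0.1597]
eef_rot: [-179.9, -0.0, -73.1]
contact_force: [0.7, 0.3, 0.3]
gripper_width: 0.0873
gripper_force: 0.0
```

Run:
```python
from plan import *
from chk import chk
chk('green',.072,.02);chk('brown',.048,.024);
s=get_state();print(s['tcp_pos'])
# crank re-measure
q=[.5670,-.0570,1.86543687]
J=lambda p:np.r_[q[:2],0]+R.from_euler('z',q[2]).apply(p)
for n in ('top','scene'):
    c=cap(n);bl=masks(c)['hsv'][...,2]<40;u0=proj(c,[.566,-.1745,.104])[0]
    p,a,am=fitring(c,bl,u0,.082,.044,[.566,-.1745],r=.01,ri=0)
    d=R.from_euler('z',-q[2]).apply(np.r_[p,0]-J([-.16,0,0]));print(p,a,am,d,np.hypot(*d[:2]),np.arctan2(d[0],d[1]))
print(J([-.16,0,0]))
```

```text
scene green LRTB seen (157, 187, 199, 225) pred (np.float64(156.0), np.float64(187.5), np.float64(194.25), np.float64(224.0))
top green LRTB seen (309, 329, 169, 196) pred (np.float64(306.5), np.float64(335.0), np.float64(168.75), np.float64(197.0))
scene brown LRTB seen (161, 190, 215, 237) pred (np.float64(158.0), np.float64(189.0), np.float64(200.0), np.float64(230.5))
top brown LRTB seen (306, 323, 180, 199) pred (np.float64(304.75), np.float64(333.0), np.float64(170.75), np.float64(198.5))
[ 0.56729863 -0.05821852  0.15775088]
[ 0.56082151 -0.17615083] 64 137.125 [0.047778   0.04051315 0.        ] 0.0626422575663239 0.8674960700151205
[ 0.5653346  -0.17413929] 158 222.125 [0.04839226 0.03561041 0.        ] 0.06008254527745525 0.936400051045073
[ 0.61346334 -0.21010505  0.        ]
```

All three look home. Moving over the handle to refine its position with the wrist camera.

```bash
python3 -c "
from plan import *
plan([.5656,-.1745,.1575],-73.1,start=[.567,-.0578,.1575],syaw=-73.1)"
```

```text
slide [0.742, 0.235, 0.0] turn -0.0
end [ 0.5656 -0.1745  0.1575] -73.1
```

Emit:
send_rows([
  {"slide": [0.12,0.04,0],"turn": 0,"gripper": 1},
  {"slide": [0.3,0.095,0],"turn": 0,"gripper": 1},
  {"slide": [0.48,0.15,0],"turn": 0,"gripper": 1},
  {"slide": [0.65,0.205,0],"turn": 0,"gripper": 1},
  {"slide": [0.742,0.235,0],"turn": 0,"gripper": 1},
])

```text
time_s: 21.3
tcp_pos: [0.565, -0.1772, 0.1561]
eef_rot: [179.9, 0.0, -73.1]
contact_force: [1.0, -0.9, 0.4]
gripper_width: 0.0876
gripper_force: 0.0
```

Run:
```python
from plan import *
for i in range(5): c=cap('wrist','w8.png')
s=get_state();print(s['tcp_pos'],s['eef_rot'])
from chk import chk
chk('green',.072,.02);chk('brown',.048,.024,('top',));chk('red',.02,.028,('top',))
im=cv2.imread('pics/w8.png')
q=[.5670,-.0570,1.86543687]
J=lambda p:np.r_[q[:2],0]+R.from_euler('z',q[2]).apply(p)
for p in [[.5656,-.1745,.126],J([-.16,0,.082]),J([-.192,-.032,.066]),J([-.192,.032,.066]),J([-.128,-.032,.066]),J([-.225,.06,.02]),J([-.225,-.06,.02])]:
    u=proj(c,p)[0];print(u.round(1));cv2.drawMarker(im,tuple(int(round(v)) for v in u),(255,255,0),0,10,1)
cv2.imwrite('pics/w8o.png',im)
```

```text
[ 0.56554561 -0.17477122  0.15659946] [ 1.79928524e+02  3.10702215e-02 -7.31081718e+01]
scene green LRTB seen (157, 187, 197, 225) pred (np.float64(156.0), np.float64(187.5), np.float64(194.25), np.float64(224.0))
top green LRTB seen (290, 291, 209, 210) pred (np.float64(306.5), np.float64(335.0), np.float64(168.75), np.float64(197.0))
top brown LRTB seen (161, 179, 251, 269) pred (np.float64(304.75), np.float64(333.0), np.float64(170.75), np.float64(198.5))
top red LRTB seen (252, 282, 244, 274) pred (np.float64(303.0), np.float64(330.5), np.float64(172.75), np.float64(200.0))
[258.2 228. ]
[206.2 137.4]
[162.6  89.4]
[253.1  88.6]
[169.1 176.9]
[288.4  46.6]
[141.4  48.1]
```

View pics/w8o.png

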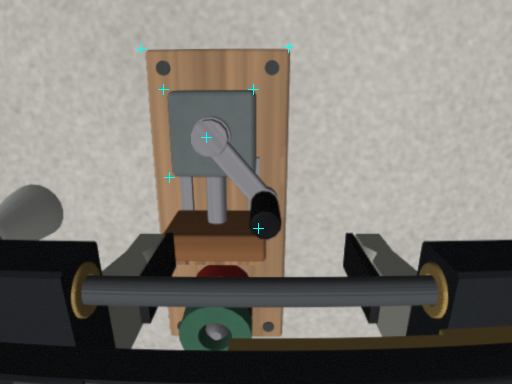

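Run:
```python
from plan import *
c=cap('wrist');s=get_state();T=s['tcp_pos'];v=masks(c)['hsv'][...,2]
for th in (20,28,36):
    bl=(v<th);bl[262:]=0;bl[:,:225]=0;bl[:,300:]=0
    b,ce,a=blob(bl,[265,215]);p,a,am=fitring(c,bl,[265,215],.082,.044,[.563,-.178],r=.01,ri=0)
    print(th,ce,a,am,p,cv2.boundingRect(b.astype(np.uint8)))
M=ringmask(c,.5628,-.1788,.082,.044,r=.01,ri=0);print(np.array(cv2.boundingRect(M))/4)
g=c['img'].astype(int);hs=masks(c)['hsv'];print(hs[100,165:175].tolist(),hs[100,252:260].tolist())
# gearbox top edges along row 110, hub circle
gray=cv2.cvtColor(c['img'],cv2.COLOR_RGB2GRAY);hc=cv2.HoughCircles(gray[100:175,170:250],cv2.HOUGH_GRADIENT,1,30,param1=80,param2=12,minRadius=10,maxRadius=26);print(hc)
for z in (.072,.082):print(z,back(c,[[209.5,136.5]],z))
# silhouettes: board edges at far end z=.02
print(back(c,[[147.5,51],[289.5,50]],.02),back(c,[[169,91],[256,90]],.066))
```

```text
20 [265.85336049 202.68431772] 491 1396.8125 [ 0.56419241 -0.1842572 ] (252, 191, 30, 28)
28 [266.28752887 210.97344111] 866 1425.0 [ 0.56222518 -0.17883953] (252, 191, 30, 45)
36 [265.9637931  213.61551724] 1160 1425.3125 [ 0.56184708 -0.17701111] (251, 190, 31, 47)
[249.5  184.5   33.75  52.  ]
[[15, 104, 157], [15, 102, 155], [15, 103, 153], [15, 101, 151], [14, 88, 136], [20, 23, 101], [90, 15, 101], [94, 20, 103], [94, 20, 102], [90, 20, 103]] [[90, 20, 100], [90, 19, 92], [90, 21, 84], [95, 20, 76], [90, 8, 64], [14, 74, 90], [14, 99, 137], [15, 102, 155]]
[[[39.5 37.5 18.8]]]
0.072 [[ 0.61343329 -0.20828193  0.072     ]]
0.082 [[ 0.61244267 -0.210041    0.082     ]]
[[ 0.68585496 -0.25276048  0.02      ]
 [ 0.57435949 -0.28661991  0.02      ]] [[ 0.65000814 -0.23029615  0.066     ]
 [ 0.59096387 -0.24861082  0.066     ]]
```

Wrist view: handle top at (265,222), crank hub at (210,137). The refined handle position is about (0.5627,-0.1787), so I'll grip there.

Emit:
send_rows([
  {"slide": [0.021,0.027,0.1],"turn": 0,"gripper": 0.8},
  {"slide": [0.021,0.027,0.2],"turn": 0,"gripper": 0.7},
  {"slide": [0.021,0.027,0.3],"turn": 0,"gripper": 0.7},
  {"slide": [0.021,0.027,0.38],"turn": 0,"gripper": 0.7},
  {"slide": [0.021,0.027,0.43],"turn": 0,"gripper": 0.7},
])

```text
time_s: 22.22
tcp_pos: [0.5624, -0.1787, 0.0916]
eef_rot: [179.9, 0.0, -73.1]
contact_force: [-0.0, 0.7, 0.1]
gripper_width: 0.0626
gripper_force: 0.0
```

Emit:
send_rows([
  {"slide": [0,0,0],"turn": 0,"gripper": 0.5},
  {"slide": [0,0,0],"turn": 0,"gripper": 0.1},
  {"slide": [0,0,0],"turn": 0,"gripper": 0.1},
  {"slide": [0,0,0],"turn": 0,"gripper": 0.1},
  {"slide": [0,0,0],"turn": 0,"gripper": 0.1},
], newtons=20)

```text
time_s: 22.63
tcp_pos: [0.5635, -0.1792, 0.0938]
eef_rot: [-179.9, -0.0, -73.1]
contact_force: [-0.2, -0.5, 0.2]
gripper_width: 0.0333
gripper_force: 0.0
```

Emit:
send_rows([
  {"slide": [0,0,0],"turn": 0,"gripper": 0.1},
  {"slide": [0,0,0],"turn": 0,"gripper": 0.1},
  {"slide": [0,0,0],"turn": 0,"gripper": 0.1},
  {"slide": [0,0,0],"turn": 0,"gripper": 0.1},
  {"slide": [0,0,0],"turn": 0,"gripper": 0.1},
])

```text
time_s: 23.05
tcp_pos: [0.5629, -0.1794, 0.0932]
eef_rot: [-180.0, -0.0, -73.1]
contact_force: [-1.6, 0.6, 4.0]
gripper_width: 0.0194
gripper_force: 20.0
```

Run:
```python
from plan import *
s=get_state();print(s['tcp_pos'],s['eef_rot'],s['contact_force'],s['gripper_width'])
q=1.86544
for A in ([.6135,-.2101],[.6117,-.209]):
    d=R.from_euler('z',-q).apply(np.r_[s['tcp_pos'][:2]-A,0]);print(d,np.hypot(*d[:2]),np.arctan2(d[0],d[1]))
```

```text
[ 0.5629374  -0.17935116  0.09320807] [-1.79999264e+02 -1.09069754e-02 -7.30863040e+01] [-1.57477698  0.55279453  4.02842521] 0.019402100400273823
[0.04410706 0.03945421 0.        ] 0.059178269069673696 0.8410225827012685
[0.04253174 0.03805122 0.        ] 0.0570687719113473 0.84094235219762
```

```bash
cat > arc.py <<'E'
import sys,numpy as np
a,step,n=float(sys.argv[1]),float(sys.argv[2]),int(sys.argv[3])
for k in range(n):
    t=a+step*np.arange(1,6);r=.4
    print(f'{a:.3f}->{t[-1]:.3f}',[[float(round(-r*(np.sin(x)-np.sin(a)),3)),float(round(r*(np.cos(x)-np.cos(a)),3))] for x in t]);a=t[-1]
E
python3 arc.py .841 .1 7
```

```text
0.841->1.341 [[-0.025, -0.031], [-0.047, -0.065], [-0.065, -0.1], [-0.08, -0.137], [-0.091, -0.176]]
1.341->1.841 [[-0.007, -0.039], [-0.01, -0.079], [-0.01, -0.119], [-0.005, -0.159], [0.004, -0.198]]
1.841->2.341 [[0.013, -0.038], [0.029, -0.074], [0.049, -0.109], [0.072, -0.142], [0.098, -0.172]]
2.341->2.841 [[0.029, -0.027], [0.061, -0.051], [0.095, -0.072], [0.131, -0.09], [0.169, -0.104]]
2.841->3.341 [[0.039, -0.01], [0.078, -0.016], [0.118, -0.018], [0.158, -0.016], [0.198, -0.01]]
3.341->3.841 [[0.039, 0.01], [0.076, 0.024], [0.112, 0.041], [0.146, 0.062], [0.178, 0.086]]
3.841->4.341 [[0.029, 0.027], [0.056, 0.057], [0.079, 0.09], [0.099, 0.124], [0.115, 0.161]]
```

Emit:
send_rows([
  {"slide": [-0.025,-0.031,0],"turn": 0,"gripper": 0.1},
  {"slide": [-0.047,-0.065,0],"turn": 0,"gripper": 0.1},
  {"slide": [-0.065,-0.1,0],"turn": 0,"gripper": 0.1},
  {"slide": [-0.08,-0.137,0],"turn": 0,"gripper": 0.1},
  {"slide": [-0.091,-0.176,0],"turn": 0,"gripper": 0.1},
])

```text
time_s: 23.47
tcp_pos: [0.5855, -0.1588, 0.0932]
eef_rot: [-180.0, -0.1, -73.1]
contact_force: [1.1, -9.9, 0.9]
gripper_width: 0.0199
gripper_force: 20.0
```

```bash
cat > st.py <<'E'
from plan import *
for i in range(3): c=cap('top')
s=get_state();q=1.86544;I=R.from_euler('z',-q)
d=I.apply(np.r_[s['tcp_pos'][:2]-[.6142,-.2105],0]);f=I.apply(s['contact_force']);th=np.arctan2(d[0],d[1])
print('t',s['time_s'],'r',np.hypot(*d[:2]),'th',th,'F radial',f[0]*np.sin(th)+f[1]*np.cos(th),'tang',f[0]*np.cos(th)-f[1]*np.sin(th),'Fz',f[2],s['gripper_width'])
E
python3 st.py
```

```text
t 23.6167 r 0.05900191060640701 th 1.3726908206471453 F radial -7.270494325021652 tang 0.39707264249901497 Fz 0.5915755780050204 0.01960862334249127
```

Emit:
send_rows([
  {"slide": [0,-0.039,0],"turn": 0,"gripper": 0.1},
  {"slide": [-0.003,-0.079,0],"turn": 0,"gripper": 0.1},
  {"slide": [-0.003,-0.119,0],"turn": 0,"gripper": 0.1},
  {"slide": [0.002,-0.159,0],"turn": 0,"gripper": 0.1},
  {"slide": [0.011,-0.198,0],"turn": 0,"gripper": 0.1},
])

```text
time_s: 24.03
tcp_pos: [0.6134, -0.1521, 0.0931]
eef_rot: [179.9, -0.1, -73.1]
contact_force: [-2.9, -9.0, 4.6]
gripper_width: 0.0195
gripper_force: 20.0
```

Emit:
send_rows([
  {"slide": [0.013,-0.038,0],"turn": 0,"gripper": 0.1},
  {"slide": [0.029,-0.074,0],"turn": 0,"gripper": 0.1},
  {"slide": [0.049,-0.109,0],"turn": 0,"gripper": 0.1},
  {"slide": [0.072,-0.142,0],"turn": 0,"gripper": 0.1},
  {"slide": [0.098,-0.172,0],"turn": 0,"gripper": 0.1},
])

```text
time_s: 24.45
tcp_pos: [0.641, -0.159, 0.093]
eef_rot: [179.8, -0.0, -73.1]
contact_force: [-8.7, -8.6, 8.3]
gripper_width: 0.0193
gripper_force: 20.0
```

```bash
python3 st.py
```

```text
t 24.6 r 0.05801025868012379 th 2.3574311654832325 F radial -10.396272609876476 tang 1.3248171257156987 Fz 6.4452251738792885 0.019326989048780156
```

Emit:
send_rows([
  {"slide": [0.032,-0.021,0],"turn": 0,"gripper": 0.1},
  {"slide": [0.065,-0.041,0],"turn": 0,"gripper": 0.1},
  {"slide": [0.099,-0.061,0],"turn": 0,"gripper": 0.1},
  {"slide": [0.135,-0.079,0],"turn": 0,"gripper": 0.1},
  {"slide": [0.173,-0.093,0],"turn": 0,"gripper": 0.1},
])

```text
time_s: 25.02
tcp_pos: [0.6625, -0.1784, 0.0931]
eef_rot: [179.9, 0.0, -73.1]
contact_force: [-6.3, -1.2, 9.2]
gripper_width: 0.0192
gripper_force: 20.0
```

Emit:
send_rows([
  {"slide": [0.039,-0.01,0],"turn": 0,"gripper": 0.1},
  {"slide": [0.078,-0.016,0],"turn": 0,"gripper": 0.1},
  {"slide": [0.118,-0.018,0],"turn": 0,"gripper": 0.1},
  {"slide": [0.158,-0.016,0],"turn": 0,"gripper": 0.1},
  {"slide": [0.198,-0.01,0],"turn": 0,"gripper": 0.1},
])

```text
time_s: 25.43
tcp_pos: [0.6728, -0.2058, 0.0931]
eef_rot: [179.9, 0.1, -73.1]
contact_force: [-6.3, 3.0, 8.3]
gripper_width: 0.0197
gripper_force: 20.0
```

```bash
python3 st.py
```

```text
t 25.5833 r 0.058752250953722614 th -2.9160340205062565 F radial -4.37309062948082 tang 1.8322612466050845 Fz 7.437535209770006 0.019219438787196633
```

Emit:
send_rows([
  {"slide": [0.039,0.014,0],"turn": 0,"gripper": 0.1},
  {"slide": [0.076,0.029,0],"turn": 0,"gripper": 0.1},
  {"slide": [0.112,0.046,0],"turn": 0,"gripper": 0.1},
  {"slide": [0.146,0.067,0],"turn": 0,"gripper": 0.1},
  {"slide": [0.178,0.091,0],"turn": 0,"gripper": 0.1},
])

```text
time_s: 26.0
tcp_pos: [0.6688, -0.2348, 0.0932]
eef_rot: [-179.9, 0.1, -73.0]
contact_force: [-1.8, 4.3, 5.5]
gripper_width: 0.0196
gripper_force: 20.0
```

```bash
python3 st.py; python3 arc.py 3.841 .08 2
```

```text
t 26.15 r 0.059735140728984865 th -2.416360974631255 F radial -2.1506230857686353 tang -0.16048777425036642 Fz 5.83420098071495 0.019471415270381317
3.841->4.241 [[0.024, 0.022], [0.045, 0.045], [0.065, 0.07], [0.083, 0.097], [0.099, 0.124]]
4.241->4.641 [[0.013, 0.029], [0.024, 0.059], [0.033, 0.09], [0.039, 0.121], [0.043, 0.153]]
```

Emit:
send_rows([
  {"slide": [0.024,0.022,0],"turn": 0,"gripper": 0.1},
  {"slide": [0.045,0.045,0],"turn": 0,"gripper": 0.1},
  {"slide": [0.065,0.07,0],"turn": 0,"gripper": 0.1},
  {"slide": [0.083,0.097,0],"turn": 0,"gripper": 0.1},
  {"slide": [0.099,0.124,0],"turn": 0,"gripper": 0.1},
])

```text
time_s: 26.57
tcp_pos: [0.6558, -0.2547, 0.0932]
eef_rot: [-179.9, 0.0, -73.0]
contact_force: [0.8, 3.1, 5.3]
gripper_width: 0.0194
gripper_force: 20.0
```

```bash
python3 st.py
```

```text
t 26.7167 r 0.06071052170024163 th -2.01364528712774 F radial -1.3597441209622123 tang -1.9349960335287528 Fz 4.572760596849575 0.019313889752375905
```

Emit:
send_rows([
  {"slide": [0.007,0.014,0],"turn": 0,"gripper": 0.1},
  {"slide": [0.013,0.029,0],"turn": 0,"gripper": 0.1},
  {"slide": [0.019,0.044,0],"turn": 0,"gripper": 0.1},
  {"slide": [0.024,0.059,0],"turn": 0,"gripper": 0.1},
  {"slide": [0.024,0.059,0],"turn": 0,"gripper": 0.1},
])

```text
time_s: 27.13
tcp_pos: [0.6486, -0.2609, 0.0932]
eef_rot: [-179.8, -0.0, -73.1]
contact_force: [4.3, 5.4, 3.7]
gripper_width: 0.0192
gripper_force: 20.0
```

```bash
python3 st.py
```

```text
t 27.2833 r 0.061054849242459956 th -1.876208162517983 F radial -1.7650602227448848 tang -6.216705418309779 Fz 4.051512293505534 0.019544227976673517
```

Emit:
send_rows([
  {"slide": [0.003,0.01,0],"turn": 0,"gripper": 0.1},
  {"slide": [0.006,0.02,0],"turn": 0,"gripper": 0.1},
  {"slide": [0.006,0.02,0],"turn": 0,"gripper": 0.1},
  {"slide": [0.006,0.02,0],"turn": 0,"gripper": 0.1},
  {"slide": [0.006,0.02,0],"turn": 0,"gripper": 0.1},
])

```text
time_s: 27.7
tcp_pos: [0.6472, -0.262, 0.0933]
eef_rot: [-179.7, -0.0, -73.0]
contact_force: [8.1, 7.8, 3.4]
gripper_width: 0.0197
gripper_force: 20.0
```

```bash
python3 st.py
```

```text
t 27.85 r 0.06113054841063397 th -1.8469633113673587 F radial -2.4153331506729807 tang -10.704332553040485 Fz 2.570953080609501 0.01975297538689596
```

The jaw is pressing firmly: about 10.7 N tangential at the handle. Releasing and lifting off.

Emit:
send_rows([
  {"slide": [0,-0.01,0],"turn": 0,"gripper": 0.6},
  {"slide": [0,-0.01,0],"turn": 0,"gripper": 0.6},
  {"slide": [0,-0.01,0],"turn": 0,"gripper": 0.6},
  {"slide": [0,-0.01,0],"turn": 0,"gripper": 0.6},
  {"slide": [0,-0.01,0],"turn": 0,"gripper": 0.6},
])

```text
time_s: 28.27
tcp_pos: [0.6448, -0.2634, 0.0921]
eef_rot: [179.9, 0.0, -73.1]
contact_force: [0.1, -0.1, -0.0]
gripper_width: 0.0476
gripper_force: 0.0
```

Emit:
send_rows([
  {"slide": [0,0,-0.15],"turn": 0,"gripper": 0.6},
  {"slide": [0,0,-0.3],"turn": 0,"gripper": 0.6},
  {"slide": [0,0,-0.5],"turn": 0,"gripper": 0.6},
  {"slide": [0,0,-0.7],"turn": 0,"gripper": 0.6},
  {"slide": [0,0,-0.85],"turn": 0,"gripper": 0.6},
])

```text
time_s: 28.68
tcp_pos: [0.6456, -0.2638, 0.2229]
eef_rot: [-180.0, -0.1, -73.1]
contact_force: [-0.1, -0.4, 0.1]
gripper_width: 0.0528
gripper_force: 0.0
```

Run:
```python
from plan import *
for i in range(2): c=cap('scene')
s=get_state();print(s['time_s'],s['tcp_pos'],s['contact_force'])
a=c['img'][150:280,60:230];cv2.imwrite('pics/end.png',cv2.resize(a[...,::-1],None,fx=4,fy=4,interpolation=cv2.INTER_CUBIC))
```

```text
28.7833 [ 0.64731975 -0.26428298  0.22552703] [-0.01381235  0.03210091  0.30193088]
```

View pics/end.png

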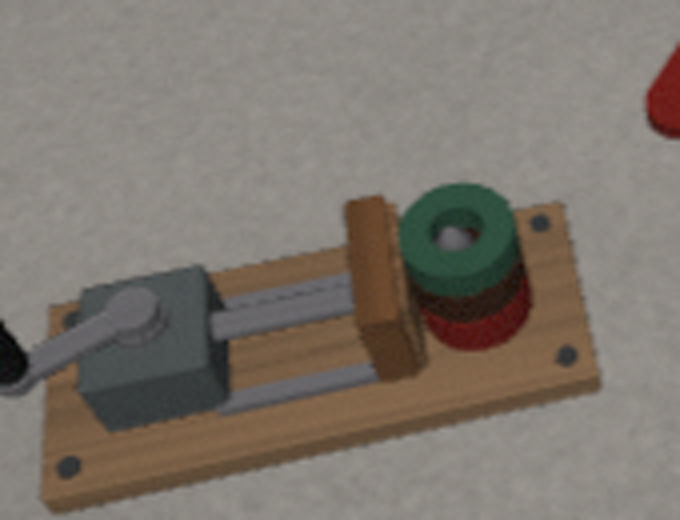

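The stack is red, brown, green from the bottom and flat at crop (465,265). The jaw rests against it at (395,290), and the gripper is clear.

```bash
python3 -c "
from plant import order
print(order.close_job())"
```

```text
the job is handed in; nothing more can be done
None
```

The job is handed in: red, brown and green rings are stacked flat on the post and the jaw is cranked firmly against them (about 10.7 N at the handle). The handle is released and the arm is clear. I never moved the jar, figurine or heart; no verdict was returned.

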